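# Send the board carriage to the inspection stop

## Robot

A 6-joint arm with a two-finger parallel gripper is mounted at the origin on the work surface. World frame = base frame: x ahead of the robot, y to its left, z up, the work surface at z = 0. Lengths are in m, angles in rad, forces in N, time in s.
With the tool pointing down it reaches from about 0.3 to 0.875 m from the base axis. Payload 6.4 kg.
Tool frame: the origin (TCP) lies midway between the tips of the shut fingers; the grasp point (between the pads) lies 19 mm behind it; z points along the fingers, y is the line along which they close (so a half turn about z gives the same grasp; the last joint's range is limited). The gripper opens to 85 mm and grips with 20 to 120 N. Pads are 22 mm wide; open, the fingers measure 114 mm over their backs; the gripper's body (76 mm by 85 mm) begins 54 mm behind the grasp point. The pads swing forward as they close: fully open they stand 13 mm farther back than shut.
Start: joints at [-1.442, 0.181, 1.607, -0, 1.354, -0.206], TCP at [0.189, -0.543, 0.231] pointing down, gripper open.
Joint ranges: [-2.99, 2.99], [-0.89, 2.07], [0.3, 2.58], [-1.14, 4.28], [0, 2.63], [-3.12, 3.12]. Speed limits (rad/s): [2.57, 2.57, 3.01, 3.14, 3.14, 3.14].

## Interface

Orientations are given as a unit quaternion [w, x, y, z].
In Python, from bench import sensors, vision, ctrl gives the robot as it stands.
- The arm moves only by the tool carry_out, never from a script. Its argument "deltas" is text: rows parted by semicolons, each of 7 numbers parted by spaces: the shift along the tool's x, y, z in mm, then the turn, a rotation vector about the tool's x, y, z in rad, then the closure, from 0 (fully open) to 1 (shut). In form: tx ty tz ax ay az claw; .... A call has 1 to 12 rows; each row is the pose to reach, as a shift and turn from the pose commanded when the call began, along the tool's axes at that moment; what a row does not reach only later rows make up. A row lasts 1/8 s, in which the tool goes at most 62.5 mm and 10.7 degrees, less where a joint would pass 70% of its speed; a pose out of reach is approached as far as the arm can. A call with a gripper value outside its range is refused whole. The fingers move at their own pace and stop on an object; the grip force is fixed at half the most. Time passes only in rows, so rows that repeat a pose let the fingers close. It gives the time, the measured TCP pose, the force, the opening and the grip force at its end, in the units of the state.
- sensors.get_obs(): the state, without advancing time (a new reading comes with each control period).
- vision.camera(name): name is "scene" or "side" or "wrist"; returns the picture (480x640x3 uint8, blue, green, red); there is no depth.
- vision.camera_model(name): a dict with "K" (3x3 intrinsics, pixels), "k1" (the pictures are not rectified: a ray, as slopes to the right and down, at radius r is drawn at 1 + k1 r^2 times it, then the intrinsics apply), "extrinsics" (4x4, takes a point from world to camera coordinates); the wrist camera has in their place "hand_eye" (4x4, takes a point from camera to tool coordinates, whose origin is the TCP and whose axes are the flange's). Camera axes: x right, y down, z forward; pixel columns grow to the right and rows downward; lengths in m; the calibration is good to about 2 mm. A picture is of the moment at which its call begins: read the wrist's pose just before it. camera_model takes no time and is no camera call.
- ctrl.hand_in(): hands the job in; it is judged then, once.
The state is a dict: "time_s": time; "q": joint angles; "dq": joint speeds; "joint_efforts": joint torques, N m; "eef_pos": TCP position; "eef_rot": TCP orientation; "wrist_force": force on the tool from outside, world axes, zero at the start; "torque": the same for the moment, N m; "opening": opening from 0.0 (shut) to 1.0 (fully open); "grasp_force": force on a finger pad.
Only numpy, scipy, OpenCV 4.12 (cv2) and the standard library are available. Lean on these libraries where they do the work, as an engineer would, in place of code of your own. Each camera call takes 0.05 s, during which the arm holds its last target. There are 200 camera calls.

## Task

On the inspection stage, press down the rubber pad in the middle of the board carriage to free its friction hold and, keeping it pressed, push the carriage along the rail until it is fully home against the tall stop block with the brass screw; then let the pad rise so that the carriage is held again. Use only the fingertips, gently: never force the carriage along while it is held, grip or lift nothing, and leave the phone, bottle, screwdriver and dish where they are.

Things in the scene. Friction and masses are not known exactly. Their poses are not given: they have to be found in the camera images.
- stage: Inspection stage, fixed: aluminium base plate 300 x 170 x 10 mm with a steel rail on it, 36 mm wide, top 25 mm above the bench. Origin on the bench under the rail's middle; x runs level along the rail to the tall stop block, y to the board tray's side, z up. Plate spans x -150 to 150, y -50 to 120 mm. The stage may stand at any yaw, so the stop can be on any side.
- stop_face (a point): Tip of the stop's 12 mm brass set screw, on the rail's centre line at stage x = 97 mm, 31 mm above the bench; the carriage's end comes to rest on it. The screw sticks out, back along the rail, from a dark steel block (stage x 107 to 127 mm) 64 mm wide, top 54 mm above the bench. The rail's other end has only a low rubber cap, 26 mm high.
- carriage (a joint): Travel of the carriage along the stage's +x (m): 0 = end away from the stop, 0.140 = home on the stop's screw (a hard end). The carriage's middle is at stage x = joint - 0.085. While the pad is up a brake holds it (about 20 N); while the pad is pressed it slides with 1 to 2 N and stays where it is left.
- carriage_mark (a point): A point of the dark steel carriage: middle of its top edge on the -y side, 38 mm above the bench. Carriage 84 mm long (stage x), 64 wide. Across each end stands a ridge 12 mm thick, top 58 mm above the bench; between them are 58 mm free along the rail, where the pad lies, open to both sides. A thin tray with a phone board sticks out to y 110 mm, its top 32 mm above the bench.
- pad (a joint): How far the pad is pressed down (m): 0 = up (carriage held), 0.006 = fully down (hard end). Pressing takes about 10 N over the first 2.5 mm, during which the hold fades, then rises slowly to about 13 N fully down; from 2.5 mm down the carriage is free. Let go, it springs up and the hold is on again.
- pad_top (a point): Centre of the pad's top face; moves with pad and carriage. Black ribbed rubber, 46 mm along the rail x 44 mm across, level, top 45 mm above the bench when up, 39 mm when fully down. The ridge tops stand 13 mm above it when it is up.
- phone_mid (a point): Centre of a loose black phone, 150 x 74 x 8 mm, lying flat beside the stage (bystander).
- bottle_mid (a point): Centre, half-way up, of a loose clear bottle, 38 mm across and 105 mm high, standing near the stage (bystander).
- driver_grip (a point): Middle of the handle of a loose screwdriver 150 mm long, lying on the bench (bystander).
- dish_rim (a point): Centre of the mouth of a loose steel dish, 68 mm across and 22 mm high (bystander).

How it is judged:
On the way, in this order (a step that is already met when the one before it is completed fails the run):
1. the pad is pressed down and the hold is off, the carriage still well short of the stop (value of joint pad above 0.003 m and value of joint carriage below 0.1 m), for 0.1 s.
2. with the pad still down, the carriage arrives at the stop (value of joint carriage above 0.137 m and value of joint pad above 0.002 m), for 0.05 s.
At the end, for the whole second after the job is handed in: The carriage rests within 3 mm of the stop screw, the pad is up again so that the hold is on, and the phone, bottle, screwdriver and dish are within 20 mm of where they were (value of joint carriage above 0.137 m and value of joint pad below 0.001 m and velocity of joint carriage between -0.005 and 0.005 m/s and distance of each of phone_mid, bottle_mid, driver_grip, dish_rim from where it was at the start of the episode below 0.02 m); the robot touches nothing.
It fails at once if the phone, bottle, screwdriver or dish is moved by more than 20 mm, lifted or knocked over (distance of any of phone_mid, bottle_mid, driver_grip, dish_rim from where it was at the start of the episode above 0.02 m or height (world z) of phone_mid above 0.016 m or height (world z) of bottle_mid above 0.065 m or height (world z) of driver_grip above 0.025 m or height (world z) of dish_rim above 0.034 m).
It fails at once if the carriage is forced along while its hold is on (value of joint pad below 0.001 m and (velocity of joint carriage above 0.012 m/s or velocity of joint carriage below -0.012 m/s)).
It fails at once if the stage or its carriage is gripped or pressed with more than 40 N (contact force between the fingers and stage above 40 N).
It also fails if it takes over 35 s, if anything falls off the work surface, if the arm or the gripper's body presses on something with over 40 N, if the wrist force passes 120 N, or if a joint passes its speed limit or range.

## Working session

There is one attempt and no reset: what is moved stays moved. The work goes in short steps, Python scripts to look and compute and a tool call to move; the robot and the scene stay as the last step left them, time stands still between calls to the robot, and variables do not carry over. Pictures are saved under pics/ and viewed, at most 10 in all, crops included, and the job is handed in when it is done.

Besides the shell and the picture viewer there is one more tool, called after ">>>" by a JSON object that holds its "method" and its "body", one argument or row to a line. carry_out: Moves the arm, as the interface text tells. Its arguments: {"type":"object","properties":{"deltas":{"type":"string"}},"required":["deltas"]}

```bash
mkdir -p pics
python3 - <<'E'
from bench import sensors, vision, ctrl
import cv2
o=sensors.get_obs(); print(o)
for n in ["scene","side","wrist"]:
    cv2.imwrite(f"pics/{n}0.png",vision.camera(n)); print(n,vision.camera_model(n))
E
```

```text
{'time_s': 0.0, 'q': array([-1.44234733e+00,  1.81559901e-01,  1.60802138e+00, -5.49509238e-05,
        1.35378064e+00, -2.06315393e-01]), 'dq': array([-1.06486047e-03, -2.68829744e-04, -2.52176205e-05, -4.46457858e-04,
       -1.07096774e-04,  5.86808678e-04]), 'joint_efforts': array([ 2.17634784e-03, -4.44859314e+01, -3.51340985e+01, -4.00786621e-05,
        8.96953046e-03,  5.77687828e-06]), 'eef_pos': array([ 0.18883291, -0.54251764,  0.23036708]), 'eef_rot': array([-8.85005300e-04,  9.86022900e-01,  1.66607494e-01,  7.62739987e-06]), 'wrist_force': array([-0.16422583,  0.36415949, -0.31969485]), 'torque': array([-0.02570548, -0.02439172, -0.02434377]), 'grasp_force': 0.0, 'opening': 0.9965778165660117}
scene {'K': array([[446.91387922,   0.        , 318.12484393],
       [  0.        , 446.91387922, 237.32348255],
       [  0.        ,   0.        ,   1.        ]]), 'k1': 0.016701427984748357, 'extrinsics': array([[-0.07181626,  0.99722088, -0.01982267,  0.00218186],
       [ 0.73412579,  0.03939446, -0.67786975, -0.39194439],
       [-0.67520497, -0.06323441, -0.73491473,  1.25
[... 373 characters left out ...]
, -0.85738112,  0.19440701],
       [ 0.31967016,  0.79579923, -0.5143098 ,  0.5734766 ],
       [ 0.        ,  0.        ,  0.        ,  1.        ]])}
wrist {'K': array([[331.15868956,   0.        , 323.57877625],
       [  0.        , 331.15868956, 243.46229859],
       [  0.        ,   0.        ,   1.        ]]), 'k1': 0.01688482405174941, 'hand_eye': array([[ 6.03176717e-07, -9.48676987e-01, -3.16246698e-01,
         8.25537601e-02],
       [ 9.99999910e-01, -1.33769070e-04,  4.03187813e-04,
        -7.29413619e-04],
       [-4.24799027e-04, -3.16246670e-01,  9.48676901e-01,
        -1.41659472e-01],
       [ 0.00000000e+00,  0.00000000e+00,  0.00000000e+00,
         1.00000000e+00]])}
```

View pics/scene0.png

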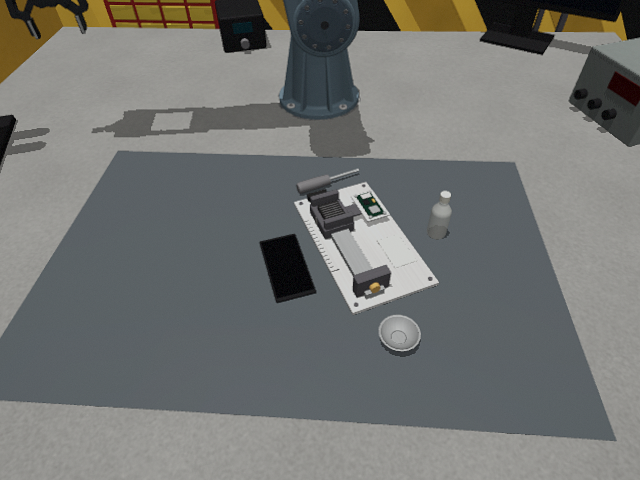

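View pics/side0.png

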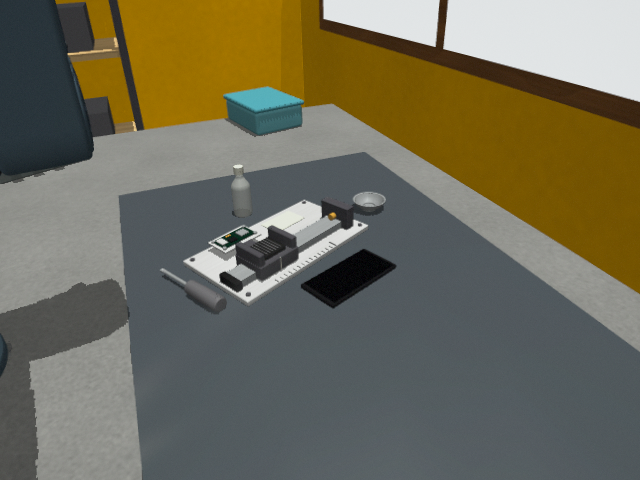

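The scene view shows the white plate, with corners near (295,203), (365,183), (437,282) and (354,310). The stop, with brass at (375,287), is at the end away from the robot. The carriage is near (332,212), the screwdriver at (325,183), the phone at (287,267), the bottle at (440,215) and the dish at (400,335).

```bash
cat > h.py <<'E'
import numpy as np, cv2
from scipy.spatial.transform import Rotation as R
from bench import sensors, vision, ctrl
def cam(name,obs=None):
    m=vision.camera_model(name)
    if "extrinsics" in m: T=np.linalg.inv(m["extrinsics"])
    else:
        q=obs["eef_rot"]; B=np.eye(4); B[:3,:3]=R.from_quat([q[1],q[2],q[3],q[0]]).as_matrix(); B[:3,3]=obs["eef_pos"]
        T=B@m["hand_eye"]
    return m["K"],m["k1"],T
def cast(c,px,z):
    K,k1,T=c; px=np.atleast_2d(np.float64(px))
    d=(px-K[:2,2])/[K[0,0],K[1,1]]; u=d.copy()
    for _ in range(8): u=d/(1+k1*(u**2).sum(1,keepdims=True))
    r=np.c_[u,np.ones(len(u))]@T[:3,:3].T; o=T[:3,3]
    return o+r*((z-o[2])/r[:,2])[:,None]
def proj(c,P):
    K,k1,T=c; p=(np.atleast_2d(P)-T[:3,3])@T[:3,:3]; u=p[:,:2]/p[:,2:]
    u=u*(1+k1*(u**2).sum(1,keepdims=True)); return u*[K[0,0],K[1,1]]+K[:2,2]
E
python3 - <<'E'
from h import *
for n,(x0,y0,x1,y1) in {"scene":(280,170,450,325),"side":(175,190,380,300)}.items():
    im=cv2.imread(f"pics/{n}0.png"); c=cam(n)
    m=(im.min(2)>165).astype(np.uint8); roi=np.zeros_like(m); roi[y0:y1,x0:x1]=1; m*=roi
    if n=="scene": m[:215,425:]=0
    m=cv2.morphologyEx(m,cv2.MORPH_OPEN,np.ones((3,3)))
    k=max(cv2.findContours(m,0,cv2.CHAIN_APPROX_NONE)[0],key=cv2.contourArea)[:,0]
    P=cast(c,k,0.010)[:,:2]; r=cv2.minAreaRect(np.float32(P*1000)); print(n,r); b=cv2.boxPoints(r); print(b)
    print(proj(c,np.c_[b/1000,[.01]*4]).round())
E
```

```text
scene ((539.8119506835938, 118.79075622558594), (298.5501708984375, 168.4833526611328), 25.71692657470703)
[[368.76813 129.91397]
 [441.8773  -21.88092]
 [710.8558  107.66754]
 [637.7466  259.46243]]
[[366. 182.]
 [294. 202.]
 [353. 312.]
 [439. 282.]]
side ((566.2084350585938, 58.29878234863281), (298.218017578125, 33.879112243652344), 25.748577117919922)
[[424.54565    8.780029]
 [439.26355  -21.735195]
 [707.8712   107.817535]
 [693.1533   138.33276 ]]
[[233. 293.]
 [247. 302.]
 [368. 225.]
 [354. 220.]]
```

Run:
```python
from h import *
a=np.radians(25.73); X=np.array([np.cos(a),np.sin(a)]); Y=np.array([-X[1],X[0]]); O=np.array([.5541,.0877])
for n,px in (("scene",(332,212)),("side",(268,247))):
    p=cast(cam(n),px,.045)[0,:2]-O; print(n,p@X,p@Y)
for n in ("scene","side"):
    im=cv2.imread(f"pics/{n}0.png"); x,y,w,h=((290,165,150,150) if n=="scene" else (180,190,200,120))
    cv2.imwrite(f"pics/{n}c.png",cv2.resize(im[y:y+h,x:x+w],None,fx=4,fy=4,interpolation=cv2.INTER_CUBIC))
```

```text
scene -0.055610820471650835 -0.001434198714600276
side -0.0627895096339316 -0.002228176608552429
```

View pics/scenec.png

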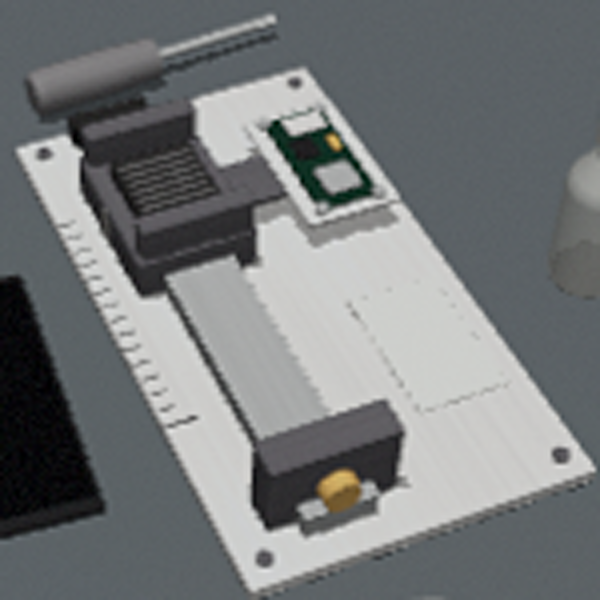

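Crop: the pad is at about (331,211) in the full picture, so the carriage middle is near stage x -58 mm. The way along the rail to the stop is clear. Next I move to a hover above the pad, turned to line up with the rail and with the fingers shut.

>>> {"method": "carry_out", "body": {
  "deltas": "15 -14 0 0 0 0 1; 45 -42 0 0 0 0 1; 85 -80 0 0 0 -0.02 1; 129 -122 0 0 0 -0.04 1; 173 -164 0 0 0 -0.06 1; 217 -206 10 0 0 -0.08 1; 261 -248 20 0 0 -0.1 1; 305 -290 30 0 0 -0.114 1; 349 -332 40 0 0 -0.114 1; 393 -374 50 0 0 -0.114 1; 430 -408 55 0 0 -0.114 1; 450 -427 60 0 0 -0.114 1"
}}

```text
time_s: 1.65
eef_pos: [0.4734, 0.0114, 0.171]
eef_rot: [-0.0, 0.975, 0.224, -0.0]
wrist_force: [-0.1, -0.4, -0.5]
opening: -0.002
grasp_force: 0.0
```

Run:
```python
from h import *
o=sensors.get_obs(); im=vision.camera("wrist"); cv2.imwrite("pics/w1.png",im); print(o)
np.save("w1.npy",np.r_[o["eef_pos"],o["eef_rot"]])
```

```text
{'time_s': 1.65, 'q': array([-2.27629156e-01,  1.71929378e-02,  1.91443392e+00,  5.04955630e-04,
        1.21032184e+00,  8.91083013e-01]), 'dq': array([ 0.44659745,  0.28275211, -0.19407611, -0.01104696, -0.0873572 ,
        0.45583354]), 'joint_efforts': array([ -1.08099796, -35.05755901, -31.85555577,   0.21617078,
         0.14223733,  -0.39570713]), 'eef_pos': array([0.47339008, 0.01141595, 0.17099621]), 'eef_rot': array([-2.90361378e-04,  9.74581005e-01,  2.24035213e-01, -5.64826015e-05]), 'wrist_force': array([-0.0771186 , -0.44909665, -0.46004837]), 'torque': array([ 0.01339911,  0.07058512, -0.02335065]), 'grasp_force': 0.0, 'opening': -0.0017911563256027636}
```

View pics/w1.png

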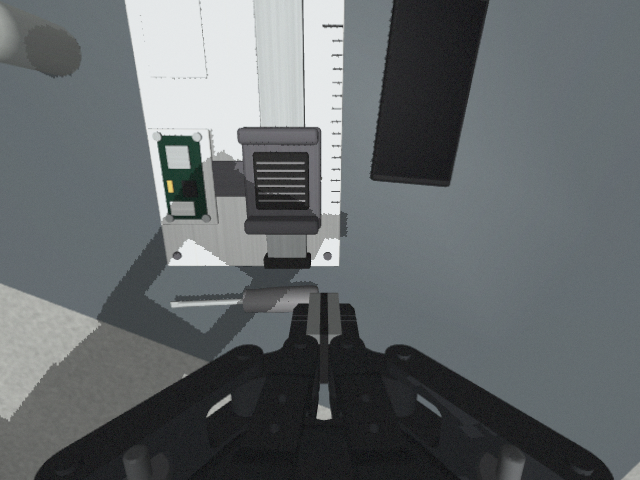

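Wrist view: pad at columns 254-309, rows 152-210, ridges at rows about 135 and 226. The arm was still moving, so I'll let it settle and measure again.

>>> {"method": "carry_out", "body": {
  "deltas": "0 0 0 0 0 0 1; 0 0 0 0 0 0 1; 0 0 0 0 0 0 1"
}}

```text
time_s: 2.08
eef_pos: [0.4734, 0.0072, 0.1716]
eef_rot: [0.0, 0.975, 0.222, 0.0]
wrist_force: [0.1, 0.2, -0.1]
opening: 0.004
grasp_force: 0.0
```

Run:
```python
from h import *
o=sensors.get_obs(); im=vision.camera("wrist"); cv2.imwrite("pics/w2.png",im); c=cam("wrist",o)
print(o["eef_pos"],o["eef_rot"],abs(o["dq"]).max())
g=cv2.cvtColor(im,cv2.COLOR_BGR2GRAY)
# pad: near-black with bright ribs, in dark-grey carriage
m=(g<60).astype(np.uint8); m[:110]=0; m[260:]=0; m[:,:235]=0; m[:,335:]=0
m=cv2.morphologyEx(m,cv2.MORPH_CLOSE,np.ones((11,11)))
for k in cv2.findContours(m,0,2)[0]:
    if cv2.contourArea(k)>300: print("dark",cv2.boundingRect(k),cv2.contourArea(k))
a=np.radians(25.73); X=np.array([np.cos(a),np.sin(a)]); Y=np.array([-X[1],X[0]]); O=np.array([.5541,.0877])
# white plate edges in the wrist view
w=(g>150).astype(np.uint8); w[290:]=0; w[:,:100]=0; w[:,360:]=0
k=max(cv2.findContours(w,0,1)[0],key=cv2.contourArea)[:,0]
sel=k[(k[:,0]>325)&(k[:,1]<200)&(k[:,1]>5)]
P=cast(c,sel,.010)[:,:2]-O; print("plate -y edge: stage y",np.median(P@Y), "tilt deg",np.degrees(np.polyfit(P@X,P@Y,1)[0]))
cv2.imwrite("pics/w2c.png",cv2.resize(im[60:280,220:360],None,fx=2.7,fy=2.7,interpolation=cv2.INTER_CUBIC))
np.save("w2.npy",np.r_[o["eef_pos"],o["eef_rot"]])
```

```text
[0.47342217 0.00723905 0.17156578] [1.42723820e-04 9.75100458e-01 2.21763483e-01 1.85232042e-04] 0.003854074187537546
dark (239, 140, 78, 92) 5129.5
  return _methods._mean(a, axis=axis, dtype=dtype,
  ret = ret.dtype.type(ret / rcount)
Traceback (most recent call last):
TypeError: expected non-empty vector for x
```

Run:
```python
from h import *
im=cv2.imread("pics/w2.png"); o=sensors.get_obs(); c=cam("wrist",o); np.save("w2.npy",np.r_[o["eef_pos"],o["eef_rot"]])
g=cv2.cvtColor(im,cv2.COLOR_BGR2GRAY)
a=np.radians(25.73); X=np.array([np.cos(a),np.sin(a)]); Y=np.array([-X[1],X[0]]); O=np.array([.5541,.0877])
st=lambda px,z:[((p[:2]-O)@X*1000,(p[:2]-O)@Y*1000) for p in cast(c,px,z)]
for r in (80,110): # plate -y edge
    row=g[r].astype(int); e=[x for x in range(300,380) if row[x]-row[x+3]>70]; print(r,e[-1:]); print(np.round(st([(e[-1]+2,r)],.01),1)) if e else None
print("col", g[110:270:2,280].tolist())
print("rowpad", g[180,225:345:2].tolist())
cv2.imwrite("pics/w2c.png",cv2.resize(im[60:280,220:360],None,fx=2.7,fy=2.7,interpolation=cv2.INTER_CUBIC))
```

```text
80 [376]
[[ 16.2 -82.2]]
110 [372]
[[ -6.7 -80.1]]
col [209, 206, 207, 207, 209, 210, 210, 178, 77, 103, 111, 109, 106, 106, 102, 86, 67, 109, 111, 111, 30, 44, 47, 47, 50, 151, 44, 43, 50, 149, 37, 43, 57, 143, 35, 48, 65, 144, 47, 49, 103, 95, 35, 35, 91, 29, 33, 34, 26, 71, 67, 65, 46, 49, 47, 65, 69, 69, 63, 66, 63, 88, 129, 126, 128, 127, 128, 128, 130, 128, 128, 126, 126, 32, 25, 34, 28, 30, 26, 70]
rowpad [70, 65, 67, 65, 66, 66, 66, 47, 66, 71, 71, 102, 68, 45, 49, 50, 50, 48, 51, 47, 47, 43, 47, 49, 44, 47, 44, 50, 47, 52, 48, 45, 40, 50, 45, 45, 45, 46, 45, 25, 112, 112, 112, 109, 102, 77, 230, 233, 233, 232, 232, 233, 233, 232, 233, 224, 120, 120, 122, 119]
```

View pics/w2c.png

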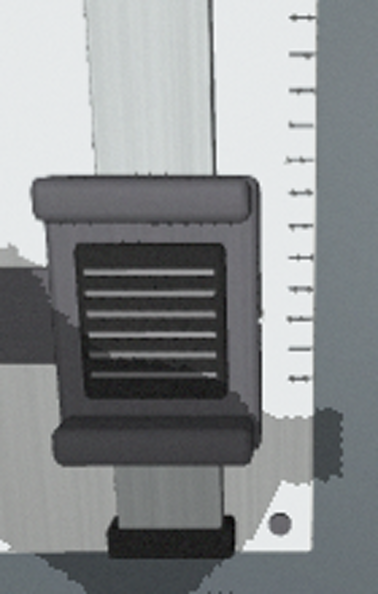

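Run:
```python
from h import *
v=np.load("w2.npy"); o=dict(eef_pos=v[:3],eef_rot=v[3:]); c=cam("wrist",o)
a=np.radians(25.73); X=np.array([np.cos(a),np.sin(a)]); Y=np.array([-X[1],X[0]]); O=np.array([.5541,.0877])
def st(n,px,z):
    P=cast(c,px,z)[:,:2]-O; print(n,np.c_[P@X,P@Y].round(4).tolist())
st("pad corners",[(247.8,150.4),(303.7,150),(251.5,207.4),(304,207.4)],.045)
st("plate -y edge",[(337,65),(336,130)],.01)
st("plate -x edge",[(300,264)],.01)
st("ridge far top edge",[(265,126)],.058); st("ridge near, near edge",[(265,232)],.058)
t=v[:2]-O; print("tcp",t@X,t@Y,v[2])
```

```text
pad corners [[-0.0378, 0.0218], [-0.0375, -0.0217], [-0.0829, 0.0222], [-0.083, -0.021]]
plate -y edge [[0.0273, -0.0483], [-0.0226, -0.048]]
plate -x edge [[-0.1472, -0.0138]]
ridge far top edge [[-0.0201, 0.0052]]
ridge near, near edge [[-0.1002, 0.0099]]
tcp -0.1075378213365414 -0.037490163081563964 0.17153408699528702
```

>>> {"method": "carry_out", "body": {
  "deltas": "15 -10 5 0 0 0 1; 35 -24 15 0 0 0 1; 50 -34 30 0 0 0 1; 55.5 -37.5 50 0 0 0 1; 55.5 -37.5 70 0 0 0 1; 55.5 -37.5 85 0 0 0 1; 55.5 -37.5 95 0 0 0 1; 55.5 -37.5 100 0 0 0 1; 55.5 -37.5 100 0 0 0 1; 55.5 -37.5 100 0 0 0 1"
}}

```text
time_s: 3.38
eef_pos: [0.5079, 0.0659, 0.0719]
eef_rot: [0.0, 0.975, 0.222, 0.001]
wrist_force: [-0.5, -0.3, -0.3]
opening: 0.0
grasp_force: 0.0
```

Run:
```python
from h import *
im=vision.camera("wrist"); s=vision.camera("side")
a=cv2.resize(im[100:400,200:440],None,fx=1.6,fy=1.6); b=cv2.resize(s[180:330,180:380],None,fx=2,fy=2)
W=np.zeros((480,800,3),np.uint8); W[:,:384]=a[:480]; W[:300,390:790]=b; cv2.imwrite("pics/m3.png",W)
o=sensors.get_obs(); print(o["eef_pos"])
O=np.array([.5541,.0877]);t=np.radians(25.73);d=o["eef_pos"][:2]-O;print(d@[np.cos(t),np.sin(t)],d@[-np.sin(t),np.cos(t)])
```

```text
[0.50786687 0.06585402 0.0718932 ]
-0.05113312048669931 0.00039127721755752645
```

View pics/m3.png

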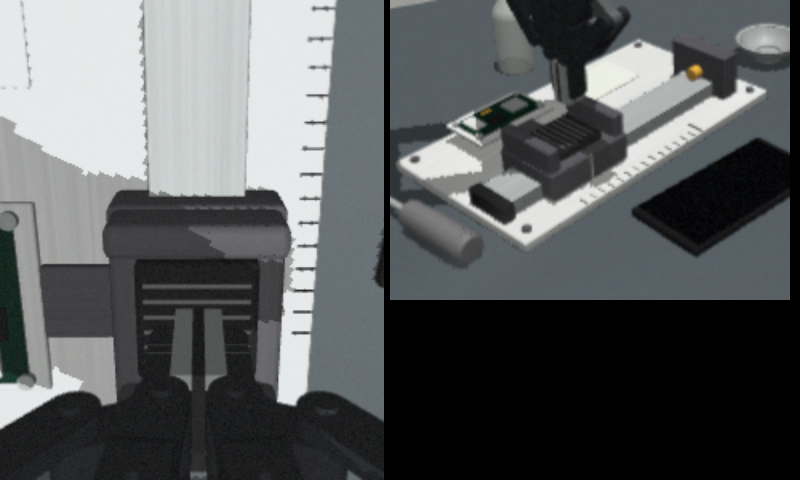

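The fingertips are centred over the pad between the ridges (wrist tile about (198,310)), 27 mm above it. I'll lower them slowly.

>>> {"method": "carry_out", "body": {
  "deltas": "0 0 8 0 0 0 1; 0 0 15 0 0 0 1; 0 0 20 0 0 0 1; 0 0 23 0 0 0 1; 0 0 25 0 0 0 1; 0 0 26 0 0 0 1; 0 0 27 0 0 0 1; 0 0 28 0 0 0 1; 0 0 28 0 0 0 1; 0 0 28 0 0 0 1"
}}

```text
time_s: 4.72
eef_pos: [0.5076, 0.0659, 0.0439]
eef_rot: [0.0, 0.975, 0.223, 0.0]
wrist_force: [-2.5, -0.1, 6.1]
opening: -0.002
grasp_force: 3.1
```

>>> {"method": "carry_out", "body": {
  "deltas": "0 0 1 0 0 0 1; 0 0 1.5 0 0 0 1; 0 0 2 0 0 0 1; 0 0 2.5 0 0 0 1; 0 0 3 0 0 0 1; 0 0 3.2 0 0 0 1; 0 0 3.2 0 0 0 1; 0 0 3.2 0 0 0 1"
}}

```text
time_s: 5.72
eef_pos: [0.5086, 0.0664, 0.0416]
eef_rot: [0.0, 0.975, 0.223, 0.001]
wrist_force: [-2.8, 2.5, 12.1]
opening: 0.002
grasp_force: 5.6
```

>>> {"method": "carry_out", "body": {
  "deltas": "0 0 0.5 0 0 0 1; 0 0 1 0 0 0 1; 0 0 1 0 0 0 1; 0 0 1 0 0 0 1"
}}

```text
time_s: 6.22
eef_pos: [0.5087, 0.0664, 0.0407]
eef_rot: [0.0, 0.975, 0.223, 0.001]
wrist_force: [-1.8, 1.8, 11.9]
opening: 0.002
grasp_force: 5.9
```

>>> {"method": "carry_out", "body": {
  "deltas": "1 0 0 0 0 0 1; 3 0 0 0 0 0 1; 6 0 0 0 0 0 1; 10 0 0 0 0 0 1; 14 0 0 0 0 0 1; 19 0 0 0 0 0 1; 24 0 0 0 0 0 1; 29 0 0 0 0 0 1; 34 0 0 0 0 0 1; 38 0 0 0 0 0 1; 40 0 0 0 0 0 1; 40 0 0 0 0 0 1"
}}

```text
time_s: 7.72
eef_pos: [0.5452, 0.084, 0.041]
eef_rot: [-0.0, 0.975, 0.223, 0.002]
wrist_force: [-2.0, 2.9, 11.9]
opening: -0.002
grasp_force: 5.8
```

Run:
```python
from h import *
im=vision.camera("wrist"); s=vision.camera("side")
a=cv2.resize(im[100:400,200:440],None,fx=1.6,fy=1.6); b=cv2.resize(s[180:330,180:380],None,fx=2,fy=2)
W=np.zeros((480,800,3),np.uint8); W[:,:384]=a[:480]; W[:300,390:790]=b; cv2.imwrite("pics/m4.png",W)
o=sensors.get_obs(); print(o["eef_pos"],o["wrist_force"])
O=np.array([.5541,.0877]);t=np.radians(25.73);d=o["eef_pos"][:2]-O;print(d@[np.cos(t),np.sin(t)],d@[-np.sin(t),np.cos(t)])
```

```text
[0.54517976 0.08394759 0.04103108] [-1.83001677  3.82627591 12.37040071]
-0.009664829626826523 0.0004921935553400263
```

View pics/m4.png

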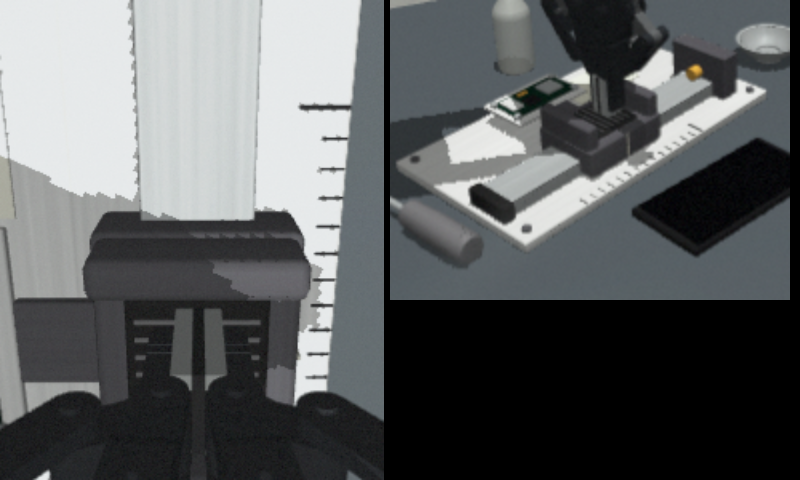

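The carriage follows the fingers and has travelled about 40 mm, with the force steady at 12 N. I'll continue.

>>> {"method": "carry_out", "body": {
  "deltas": "2 0 0.2 0 0 0 1; 6 0 0.2 0 0 0 1; 11 0 0.2 0 0 0 1; 17 0 0.2 0 0 0 1; 23 0 0.2 0 0 0 1; 29 0 0.2 0 0 0 1; 35 0 0.2 0 0 0 1; 41 0 0.2 0 0 0 1; 47 0 0.2 0 0 0 1; 53 0 0.2 0 0 0 1; 57 0 0.2 0 0 0 1; 59 0 0.2 0 0 0 1"
}}

```text
time_s: 9.32
eef_pos: [0.5984, 0.1096, 0.0411]
eef_rot: [0.0, 0.975, 0.223, 0.002]
wrist_force: [-1.6, 2.0, 11.6]
opening: -0.002
grasp_force: 5.8
```

>>> {"method": "carry_out", "body": {
  "deltas": "1 0 0 0 0 0 1; 3 0 0 0 0 0 1; 5 0 0 0 0 0 1; 7 0 0 0 0 0 1; 9 0 0 0 0 0 1; 11 0 0 0 0 0 1; 12 0 0 0 0 0 1; 13 0 0 0 0 0 1; 13 0 0 0 0 0 1"
}}

```text
time_s: 10.45
eef_pos: [0.6101, 0.1152, 0.0412]
eef_rot: [-0.0, 0.975, 0.223, 0.002]
wrist_force: [-1.9, 3.2, 11.3]
opening: -0.002
grasp_force: 5.8
```

Run:
```python
from h import *
s=vision.camera("side"); im=vision.camera("wrist")
a=cv2.resize(im[100:400,200:440],None,fx=1.6,fy=1.6); b=cv2.resize(s[180:280,280:380],None,fx=4,fy=4)
W=np.zeros((480,800,3),np.uint8); W[:,:384]=a[:480]; W[:400,390:790]=b; cv2.imwrite("pics/m5.png",W)
o=sensors.get_obs(); print(o["eef_pos"],o["wrist_force"])
O=np.array([.5541,.0877]);t=np.radians(25.73);d=o["eef_pos"][:2]-O;print(d@[np.cos(t),np.sin(t)],d@[-np.sin(t),np.cos(t)])
```

```text
[0.61009205 0.11526464 0.04123783] [-2.29457258  1.87213305 12.1897451 ]
0.06240708638226582 0.0005237320681441525
```

View pics/m5.png

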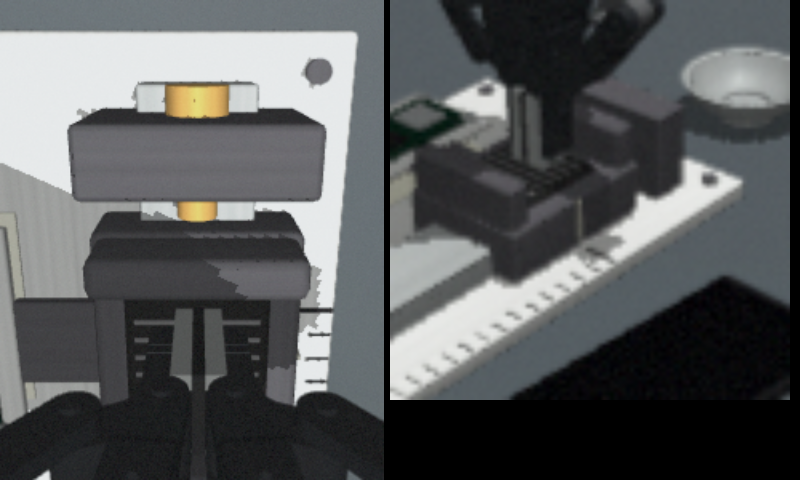

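The carriage is almost at the screw (brass tip at (197,210), carriage end at about (197,218)). The force along the rail has not risen yet, so I creep on.

>>> {"method": "carry_out", "body": {
  "deltas": "0.5 0 0.2 0 0 0 1; 1 0 0.2 0 0 0 1; 1.5 0 0.2 0 0 0 1; 2 0 0.2 0 0 0 1; 2.5 0 0.2 0 0 0 1; 3 0 0.2 0 0 0 1; 3 0 0.2 0 0 0 1"
}}

```text
time_s: 11.42
eef_pos: [0.6127, 0.1165, 0.041]
eef_rot: [-0.0, 0.975, 0.223, 0.002]
wrist_force: [-1.6, 2.6, 11.7]
opening: -0.002
grasp_force: 5.8
```

>>> {"method": "carry_out", "body": {
  "deltas": "0.5 0 0 0 0 0 1; 1 0 0 0 0 0 1; 1.5 0 0 0 0 0 1; 2 0 0 0 0 0 1; 2.5 0 0 0 0 0 1; 3 0 0 0 0 0 1; 3 0 0 0 0 0 1"
}}

```text
time_s: 12.3
eef_pos: [0.6132, 0.1169, 0.04]
eef_rot: [0.0, 0.975, 0.223, -0.001]
wrist_force: [-7.3, -2.2, 12.7]
opening: -0.002
grasp_force: 6.1
```

The along-rail force rose to about 7.5 N and the motion stopped, so the carriage is on the screw. I'll lift straight up.

>>> {"method": "carry_out", "body": {
  "deltas": "0 0 0 0 0 0 1; -1 0 0 0 0 0 1; -1 0 -1 0 0 0 1; -1 0 -2.5 0 0 0 1; -1 0 -4 0 0 0 1; -1 0 -6 0 0 0 1; -1 0 -10 0 0 0 1; -1 0 -20 0 0 0 1; -1 0 -40 0 0 0 1; -1 0 -70 0 0 0 1; -1 0 -90 0 0 0 1; -1 0 -90 0 0 0 1"
}}

```text
time_s: 13.8
eef_pos: [0.6145, 0.1167, 0.1315]
eef_rot: [0.001, 0.975, 0.223, 0.002]
wrist_force: [1.0, -0.1, -0.3]
opening: -0.001
grasp_force: 0.0
```

Run:
```python
from h import *
s=vision.camera("scene"); im=vision.camera("wrist"); s2=vision.camera("side")
W=np.zeros((480,800,3),np.uint8); W[:,:400]=cv2.resize(im[:380,160:480],(400,480)); W[:240,400:]=cv2.resize(s[160:360,250:470],(400,240));W[240:,400:]=cv2.resize(s2[150:310,150:410],(400,240)); cv2.imwrite("pics/m6.png",W)
o=sensors.get_obs(); print(o["eef_pos"],o["wrist_force"],abs(o["dq"]).max())
```

```text
[0.61206077 0.11667273 0.12771379] [-0.71705701 -0.01834296 -0.34766787] 0.013167820241975187
```

View pics/m6.png

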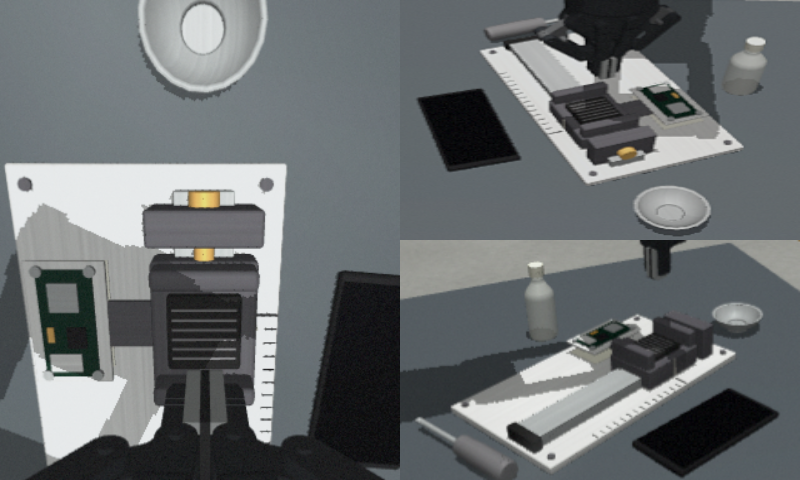

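The carriage end meets the brass screw tip at about (204,260). The pad is free, the loose objects have not moved, and the arm is clear and at rest.

```bash
python3 -c "
from bench import ctrl; print(ctrl.hand_in())"
```

```text
the job is handed in; nothing more can be done
None
```

I pressed the pad, pushed the carriage home against the brass screw and let the pad rise. The job is handed in with the arm clear; the hand-in gave no verdict, but the last pictures show the carriage on the screw and the loose objects in place.

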